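# Lock the die wheel with its spring clip

## Task

The die wheel on the watchmaker's carousel is missing its retainer. Pick up the larger of the two spring clips by its black tab, slide it sideways into the groove of the carousel's spindle from any side and press it gently but fully home, so that it sits flat around the groove's core, then let go. Never push the clip hard (3 kg of push is too much), and leave the small clip and the other things on the bench alone.

Things in the scene. Friction and masses are not known exactly. Their poses are not given: they have to be found in the camera images.
- carousel_axis (a point): Point on the die carousel's vertical spindle axis, at the top of its round grey foot; z up. The boss top (floor of the groove) is 36 to 66 mm above this point: the spindle's height is adjustable and NOT measured. Feel for it: lower the held clip, short of the spindle head, onto the boss top, then slide it in. Foot 104 mm across, its underside 16 mm below this point; round, fixed to the bench.
- carousel: Die carousel; origin on the axis, underside of the foot. Upwards: foot; die wheel 92 mm across; boss 44 mm across with flat top, 12 mm above the wheel (dies end 7 mm below the boss top); on the boss top the groove, 7 mm high, core 16 mm across; spindle head 24 mm across, 28 mm high. Wheel to head are one piece, clamped very stiffly anywhere within 30 mm of height. Groove open all round.
- clip_tab (a point): Centre of the black grip tab of the LARGE spring clip, to be grasped across its 12 mm width. The tab is a block 24 mm long (clip x), 12 mm wide (clip y), from 5 to 29.5 mm above the clip's underside; this point is 15 mm above the underside. Clip x points from tab to the slot's open mouth, z up as it lies on the mat. The steel tail under the tab is as narrow as the tab.
- clip_slot (a point): Slot centre of the LARGE clip, 38 mm ahead (+x) of clip_tab, 2.5 mm above the underside; on the spindle axis when fully home. Flat steel U, 5 mm thick, 34 mm wide, reaching 10 mm ahead of this point; slot 17 mm wide, its closed end 8.3 mm behind this point. Same axes as clip_tab.
- clip: The LARGE clip; origin at the slot centre on its underside. Rounded nubs at the mouth leave a 12 mm gap; the arms are sprung (up to 4 mm each). Pushing them past the 16 mm core takes about 4 to 10 N, from 13 mm short of home to about 5 mm short; friction may then hold it there, so push on until the closed end meets the core and the force rises again. Contact forces over 28 N mar it. Mass 60 to 100 g.
- smallclip_slot (a point): Slot centre of the SMALL spring clip, a look-alike with the same tab but a U only 20 mm wide; it does not fit. Leave it alone.
- loupe: Black eye loupe, 34 mm wide and high, standing on the mat; leave alone.
- casering: Black rubber case ring lying on the mat, 44 mm across; leave alone.
- driver: Steel screwdriver, 140 mm long, lying on the mat; leave alone.
- die: Loose brass die, 22 mm across, 14 mm high, standing on the mat; leave alone.
- dome: Glass dust dome on a blue foot, 112 mm across, 75 mm high, fragile; leave alone.
- partsbox: Small open red parts box 70 x 50 x 28 mm; leave alone.
- jar: Glass jar with red lid, 56 mm across, 75 mm high; leave alone.

How it is judged:
By the outcome, as a careful person would: the job done as asked, in the order asked, and still so for the second after the job is handed in, with the robot touching nothing.
It also fails if it takes over 61 s, if anything falls off the work surface, if the arm or the gripper's body presses on something with over 40 N, if the wrist force passes 120 N, or if a joint passes its speed limit or range.

## Robot

A 6-joint arm with a two-finger parallel gripper is mounted at the origin on the work surface. World frame = base frame: x ahead of the robot, y to its left, z up, the work surface at z = 0. Lengths are in mm, angles in rad, forces in N, time in s.
With the tool pointing down it reaches from about 350 to 850 mm from the base axis. Payload 8.1 kg.
Tool frame: the origin (TCP) lies at the centre of the arm's flange, where the gripper is bolted on; the fingertips stand 186 mm ahead of it and the grasp point (between the pads) lies 167 mm ahead of it (r.nose_length is the distance from the TCP to the fingertips, in mm); z points along the fingers, y is the direction in which the jaws open and shut (so a half turn about z gives the same grasp; the last joint's range is limited). The gripper opens to 93 mm and grips with 3 to 60 N. Pads are 15 mm wide; open, the fingers measure 128 mm over their backs; the gripper's body (75 mm by 188 mm) begins 65 mm behind the grasp point.
Start: joints at [-1.321, 0.13, 1.488, -0, 1.523, -0.085], TCP at [197.169, -566.685, 404.735] pointing down, gripper open.
Joint ranges: [-2.96, 2.96], [-0.89, 2.26], [0.02, 2.5], [-1.34, 4.48], [0, 2.73], [-2.66, 2.66]. Speed limits (rad/s): [2.39, 2.39, 2.79, 3.14, 3.14, 3.14].

## Interface

Orientations are given as a unit quaternion [w, x, y, z].
In Python, from station import r gives the robot as it stands.
- The arm moves only by the tool step_arm, never from a script. Its argument "increments" is a list of rows, each a list of 7 numbers: the finger opening in mm, from 0 to 93, then the shift along the tool's x, y, z in mm, then the turn, a rotation vector about the tool's x, y, z in degrees. A call has 1 to 20 rows; each row is the pose to reach, as a shift and turn from the pose commanded when the call began, along the tool's axes at that moment; what a row does not reach only later rows make up. A row lasts 1/8 s, in which the tool goes at most 62.5 mm and 10.7 degrees, less where a joint would pass 70% of its speed; a pose out of reach is approached as far as the arm can. A call with a gripper value outside its range is refused whole. The fingers move at their own pace and stop on an object; "grip_force" is the grip in N (left out, the last holds). Time passes only in rows, so rows that repeat a pose let the fingers close. It gives the time, the measured TCP pose, the force and the opening at its end, in the units of the state.
- r.get_state(): the state, without advancing time (a new reading comes with each control period).
- r.grab_frame(name): name is "scene" or "top"; returns the picture (384x512x3 uint8, blue, green, red); there is no depth.
- r.camera_info(name): a dict with "vertical_fov" (degrees; the focal length in pixels is half the picture's height over the tangent of half this angle, whatever the lens; pixels are square), "cx", "cy" (the principal point, pixels), "eye" and "rotation" of the camera in the world. Camera axes: x right, y down, z forward; pixel columns grow to the right and rows downward; lengths in mm; the calibration is good to about 2 mm. A picture is of the moment at which its call begins. camera_info takes no time and is no camera call.
- r.close_job(): hands the job in, once; it reports no verdict.
The state is a dict: "t": time; "joints": joint angles; "joint_vel": joint speeds; "joint_torque": joint torques, N m; "tool_pos": TCP position; "tcp_rot": TCP orientation; "contact_force": force on the tool from outside, world axes, zero at the start; "wrist_torque": the same for the moment, N m; "grip_width": finger opening in mm.
Only numpy, scipy, OpenCV 4.12 (cv2) and the standard library are available. Lean on these libraries where they do the work, as an engineer would, in place of code of your own. Each camera call takes 0.05 s, during which the arm holds its last target. There are 200 camera calls.

## Working session

There is one attempt and no reset: what is moved stays moved. The work goes in short steps, Python scripts to look and compute and a tool call to move; the robot and the scene stay as the last step left them, time stands still between calls to the robot, and variables do not carry over. Pictures are saved under pics/ and viewed, about 8 in all and at most 12, crops included, and the job is handed in when it is done.

Besides the shell and the picture viewer there is one more tool, called after ">>>" as name(argument=value, ...) on one line, values as JSON. step_arm: Moves the arm, as the interface text tells. Its arguments: {"type":"object","properties":{"increments":{"type":"array","items":{"type":"array","items":{"type":"number"}}},"grip_force":{"type":"number"}},"required":["increments"]}

```bash
ls; mkdir -p pics; cat > h.py <<'E'
import numpy as np, cv2
from station import r
def K(n):
    c=r.camera_info(n); f=192/np.tan(np.radians(c["vertical_fov"])/2)
    return f,c["cx"],c["cy"],np.array(c["eye"]),np.array(c["rotation"])
def ray(n,u,v):
    f,cx,cy,e,R=K(n); d=R@np.array([(u-cx)/f,(v-cy)/f,1.]); return e,d/np.linalg.norm(d)
def onz(n,u,v,z):
    e,d=ray(n,u,v); return e+d*(z-e[2])/d[2]
def proj(n,p):
    f,cx,cy,e,R=K(n); q=R.T@(np.array(p)-e); return np.array([cx+f*q[0]/q[2],cy+f*q[1]/q[2]])
def tri(rays):
    A=np.zeros((3,3));b=np.zeros(3)
    for e,d in rays:
        P=np.eye(3)-np.outer(d,d);A+=P;b+=P@e
    return np.linalg.solve(A,b)
E
python3 - <<'E'
from h import *
for n in("scene","top"):
    im=r.grab_frame(n); cv2.imwrite(f"pics/{n}0.png",im); print(n,r.camera_info(n))
a=cv2.imread("pics/scene0.png");b=cv2.imread("pics/top0.png")
cv2.imwrite("pics/s1.png",cv2.resize(a,(800,600),interpolation=cv2.INTER_CUBIC));cv2.imwrite("pics/t1.png",cv2.resize(b,(800,600),interpolation=cv2.INTER_CUBIC))
print(r.get_state())
E
```

```text
pics
scene {'vertical_fov': 53.976396990586395, 'cx': 261.0641995447856, 'cy': 190.72240327045395, 'eye': array([1077.63088789, -273.86380187,  684.56678707]), 'rotation': array([-0.32212659,  0.82493856,  0.43332813, -0.16714534])}
top {'vertical_fov': 57.01249896778401, 'cx': 249.41851611902916, 'cy': 193.64917555125916, 'eye': array([584.83957708,  40.64884129, 864.08369827]), 'rotation': array([ 0.01837023, -0.70621436,  0.70772396,  0.00711409])}
{'t': 0.1, 'joints': array([-1.32138439e+00,  1.31112788e-01,  1.48916199e+00,  2.47102161e-06,
        1.52299211e+00, -8.53602419e-02]), 'joint_vel': array([ 0.00111258,  0.00034576, -0.00338572,  0.00082662,  0.00063028,
       -0.00069383]), 'joint_torque': array([ 9.44611347e-04, -5.61339319e+01, -4.93095946e+01,  7.70561979e-02,
        2.91169609e-02, -6.89109015e-05]), 'tool_pos': array([ 197.12698996, -566.48148268,  403.78047701]), 'tcp_rot': array([-8.34399978e-04,  9.86023292e-01,  1.66605424e-01, -6.73580637e-05]), 'contact_force': array([-0.71645774, -0.62968191,  0.83116242]), 'wrist_torque': array([-0.006447  ,  0.01806318, -0.04535465]), 'grip_width': 93.24024620813977}
```

View pics/s1.png

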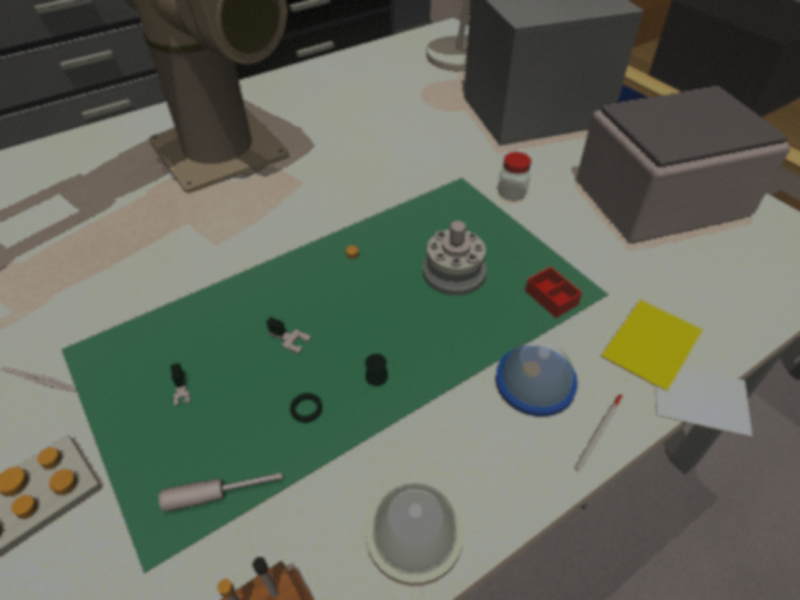

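View pics/t1.png

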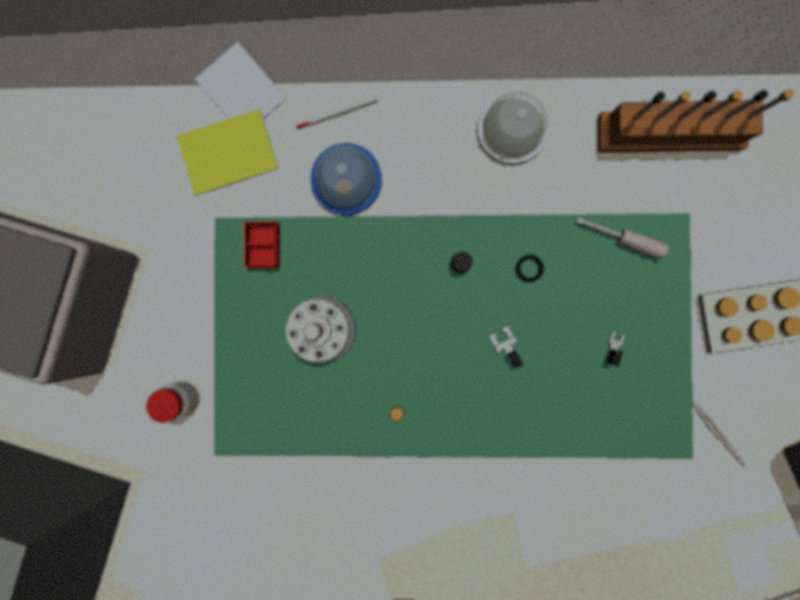

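The scene view shows the large clip at about (285,335) in the 800x600 picture, with its tab at the upper left. The small clip is at (180,383) and the carousel at (456,258). In the top view the large clip's U is at (503,338) and its tab at (512,356), with the small clip at (615,348) and the carousel at (318,330). Next I'll measure these with masks.

```bash
cat > patch.py <<'E'
s=open('h.py').read().replace('np.array(c["rotation"])','Rot(c["rotation"])').replace('def K','from scipy.spatial.transform import Rotation as Ro\ndef Rot(q): return Ro.from_quat(np.roll(q,-1)).as_matrix()\ndef K')
open('h.py','w').write(s)
E
python3 patch.py; python3 - <<'E'
from h import *
rois={"scene":{"big":(165,195,200,230),"car":(265,138,318,190)},"top":{"big":(308,205,340,240),"car":(176,184,234,238)}}
P={}
for n in rois:
    im=cv2.imread(f"pics/{n}0.png"); hsv=cv2.cvtColor(im,cv2.COLOR_BGR2HSV)
    x0,y0,x1,y1=rois[n]["big"]; h=hsv[y0:y1,x0:x1].astype(int); 
    blk=(h[...,2]<55); wht=(h[...,1]<70)&(h[...,2]>110)
    for nm,m in(("blk",blk),("wht",wht)):
        k,lab,st,c=cv2.connectedComponentsWithStats(m.astype(np.uint8))
        i=1+np.argmax(st[1:,4]); c=c[i]+[x0,y0]; P[n,nm]=c; print(n,nm,st[i,4],c.round(2))
    x0,y0,x1,y1=rois[n]["car"]
    print(n, "eye->",K(n)[4][:,2])
tab=tri([ray(n,*P[n,"blk"]) for n in rois]); print("tab tri",tab)
for n in rois: print(n,"U z2.5",onz(n,*P[n,"wht"],2.5+2),"tab at 17",onz(n,*P[n,"blk"],17))
print("U tri",tri([ray(n,*P[n,"wht"]) for n in rois]))
# mat corners check
crop=[]
for n in rois:
    im=cv2.imread(f"pics/{n}0.png")
    for k in("big","car"):
        x0,y0,x1,y1=rois[n][k]; crop.append(cv2.resize(im[y0:y1,x0:x1],(390,290),interpolation=cv2.INTER_CUBIC))
        print(n,k,"scale",390/(x1-x0),290/(y1-y0))
cv2.imwrite("pics/c1.png",np.vstack([np.hstack(crop[:2]),np.hstack(crop[2:])]))
E
```

```text
scene blk 94 [176.18 208.95]
scene wht 104 [187.53 216.72]
scene eye-> [-0.5549423   0.38661173 -0.73659379]
top blk 56 [328.98 229.84]
top wht 173 [322.29 217.68]
top eye-> [ 0.01595396  0.03601626 -0.99922385]
tab tri [ 512.18283246 -117.26268782   18.52816361]
scene U z2.5 [ 536.31185098 -102.60089517    4.5       ] tab at 17 [ 511.01673845 -116.73864224   17.        ]
top U z2.5 [ 540.14451775 -104.2093892     4.5       ] tab at 17 [ 511.95149812 -117.73000772   17.        ]
U tri [ 540.27583959 -103.61336286    9.29391905]
scene big scale 11.142857142857142 8.285714285714286
scene car scale 7.3584905660377355 5.576923076923077
top big scale 12.1875 8.285714285714286
top car scale 6.724137931034483 5.37037037037037
```

View pics/c1.png

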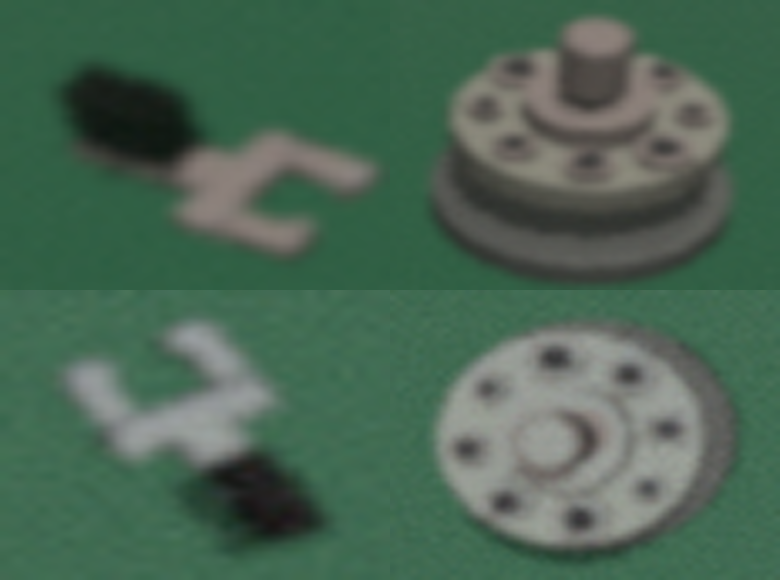

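The crops show the large clip's black tab at the tail of its U, with nothing close beside it. The spindle head's top is at about (293.1,144.8) in the scene and (199.0,212.5) in the top view, in native pixels. The wheel face centre is at about (292.2,159.5) and (202.9,211.6).

```bash
python3 - <<'E'
from h import *
H=tri([ray("scene",293.1,144.8),ray("top",199.05,212.5)]); W=tri([ray("scene",292.2,159.5),ray("top",202.9,211.6)])
print("head top",H,"wheel top",W,"diff (should be 47)",H[2]-W[2])
# contour ellipse check of wheel in top
im=cv2.imread("pics/top0.png");hsv=cv2.cvtColor(im,cv2.COLOR_BGR2HSV).astype(int)
x0,y0,x1,y1=170,180,240,242
h=hsv[y0:y1,x0:x1];
for T in(120,135,150):
    m=((h[...,1]<60)&(h[...,2]>T)).astype(np.uint8)
    cs,_=cv2.findContours(m,cv2.RETR_EXTERNAL,cv2.CHAIN_APPROX_NONE);c=max(cs,key=cv2.contourArea)
    e=cv2.fitEllipse(c);print(T,np.array(e[0])+[x0,y0],e[1])
ax=(H[:2]+W[:2])/2;bt=H[2]-35
print("boss top z",bt)
# overlay
out=[]
for n,(x0,y0,x1,y1) in {"scene":(265,138,318,190),"top":(176,184,234,238)}.items():
    im=cv2.imread(f"pics/{n}0.png"); s=7
    o=cv2.resize(im[y0:y1,x0:x1],None,fx=s,fy=s,interpolation=cv2.INTER_CUBIC)
    for rad,z in((12,bt+35),(22,bt),(46,bt-12),(52,16),(52,0)):
        p=np.array([proj(n,[ax[0]+rad*np.cos(t),ax[1]+rad*np.sin(t),z]) for t in np.linspace(0,6.283,60)])
        cv2.polylines(o,[((p-[x0,y0]+.5)*s).astype(np.int32)],False,(0,0,255),1)
    out.append(cv2.resize(o,(390,370)))
cv2.imwrite("pics/ov.png",np.hstack(out))
E
```

```text
head top [557.10774173 179.10071332  99.0296477 ] wheel top [557.73953384 179.02595577  52.16400546] diff (should be 47) 46.86564223866339
120 [202.16014862 210.90858078] (38.48942184448242, 39.13486099243164)
135 [201.51253891 209.39691353] (33.2768669128418, 36.78173065185547)
150 [193.09554672 207.31350708] (16.78035545349121, 24.838991165161133)
boss top z 64.0296476971976
```

View pics/ov.png

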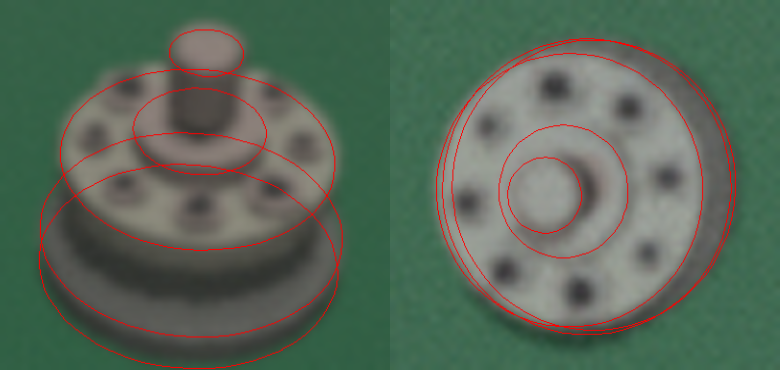

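Overlay: the head, boss and wheel circles agree to about 1 px. The head-to-wheel height comes out at 46.9 mm where 47 was expected, so the axis is near (557,179) and the boss top near z 64, inside the 52–82 range. The tab height (18.5) agrees with the text too. The clip's yaw is about 27°. Next I'll work out the first move.

```bash
cat >> h.py <<'E'
def inc(cmd,R0,tgt,yaw):
    """commanded TCP, its rotation, wanted TCP, wanted world yaw (deg) of tool x -> tool-frame shift, turn"""
    c,s=np.cos(np.radians(yaw)),np.sin(np.radians(yaw))
    R1=np.array([[c,s,0],[s,-c,0],[0,0,-1.]])
    return (R0.T@(np.array(tgt)-cmd)).round(1), np.degrees(Ro.from_matrix(R0.T@R1).as_rotvec()).round(2)
def yawR(yaw):
    c,s=np.cos(np.radians(yaw)),np.sin(np.radians(yaw)); return np.array([[c,s,0],[s,-c,0],[0,0,-1.]])
E
python3 - <<'E'
from h import *
s=r.get_state();R=Rot(s["tcp_rot"]);print(R.round(4),np.degrees(np.arctan2(R[1,0],R[0,0])))
print(inc([197.169,-566.685,404.735],R,[512.2,-117.3,260],27))
E
```

```text
[[ 9.445e-01  3.286e-01 -4.000e-04]
 [ 3.286e-01 -9.445e-01  1.600e-03]
 [ 1.000e-04 -1.700e-03 -1.000e+00]] 19.181018838500094
(array([ 445.2, -320.7,  145.3]), array([-0.09, -0.01, -7.82]))
```

>>> step_arm(increments=[[40,25,-18,8,0,0,-0.5],[40,70,-50,20,0,0,-1],[40,125,-90,35,0,0,-2],[40,180,-130,50,0,0,-3],[40,235,-170,70,0,0,-4],[40,290,-209,90,0,0,-5],[40,345,-249,110,0,0,-6],[40,395,-285,130,0,0,-7],[40,430,-310,140,0,0,-7.8],[40,445,-321,145,0,0,-7.8],[40,445,-321,145,0,0,-7.8],[40,445,-321,145,0,0,-7.8],[40,445,-321,145,0,0,-7.8],[40,445,-321,145,0,0,-7.8]], grip_force=20)

```text
t: 1.85
tool_pos: [511.7, -118.3, 260.2]
tcp_rot: [0.0, 0.973, 0.232, 0.0]
contact_force: [-0.2, -0.7, 0.6]
grip_width: 40.0
```

>>> step_arm(increments=[[40,0.5,0,15,0,0,0],[40,0.5,-1,30,0,0,0],[40,0.5,-1,35,0,0,0],[40,0.5,-1,35,0,0,0]])

```text
t: 2.35
tool_pos: [511.6, -116.0, 223.7]
tcp_rot: [-0.0, 0.972, 0.233, -0.001]
contact_force: [-0.1, 0.4, 0.4]
grip_width: 40.0
```

```bash
python3 - <<'E'
from h import *
s=r.get_state(); print(s["tool_pos"],s["tcp_rot"])
o=[]
for n,(x0,y0,x1,y1) in {"scene":(140,165,220,240),"top":(290,180,370,255)}.items():
    im=r.grab_frame(n); c=cv2.resize(im[y0:y1,x0:x1],None,fx=5,fy=5,interpolation=cv2.INTER_CUBIC)
    for z in (15,29.5):
        p=s["tool_pos"].copy();p[2]=z;q=(proj(n,p)-[x0,y0]+.5)*5;cv2.circle(c,tuple(q.astype(int)),2,(0,0,255),-1)
    o.append(c)
cv2.imwrite("pics/g1.png",np.hstack(o))
E
```

```text
[ 511.56663436 -116.00553192  223.71159687] [-4.95340079e-04  9.72393579e-01  2.33344897e-01 -8.00733310e-04]
```

View pics/g1.png

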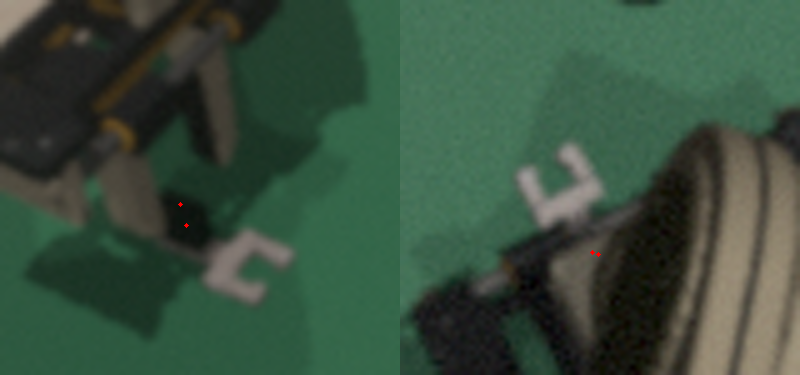

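The scene view shows the fingers straddling the black tab near (185,215), with the projected grasp points on the tab. The top view shows the U clear ahead of the fingers, so I'm going down.

>>> step_arm(increments=[[40,0,0,12,0,0,0],[40,0,0,25,0,0,0],[40,0,0,32,0,0,0],[40,0,0,34,0,0,0],[40,0,0,34,0,0,0]])

```text
t: 3.08
tool_pos: [512.0, -116.2, 190.6]
tcp_rot: [-0.0, 0.972, 0.233, -0.0]
contact_force: [-0.2, 0.0, 0.6]
grip_width: 40.1
```

>>> step_arm(increments=[[6,0,0,0,0,0,0],[6,0,0,0,0,0,0],[6,0,0,0,0,0,0],[6,0,0,0,0,0,0],[6,0,0,0,0,0,0],[6,0,0,0,0,0,0]], grip_force=22)

```text
t: 3.82
tool_pos: [512.1, -116.2, 191.0]
tcp_rot: [0.0, 0.972, 0.233, 0.0]
contact_force: [0.3, -0.2, 3.2]
grip_width: 11.6
```

>>> step_arm(increments=[[6,0,0,-4,0,0,0],[6,0,0,-20,0,0,0],[6,0,0,-50,0,0,0],[6,0,0,-80,0,0,0],[6,0,0,-100,0,0,0],[6,0,0,-105,0,0,0],[6,0,0,-105,0,0,0],[6,0,0,-105,0,0,0]])

```text
t: 4.82
tool_pos: [511.5, -116.0, 294.6]
tcp_rot: [-0.001, 0.972, 0.233, -0.001]
contact_force: [0.1, -0.5, -1.1]
grip_width: 11.8
```

```bash
python3 - <<'E'
from h import *
s=r.get_state(); print(s["tool_pos"],s["tcp_rot"],s["contact_force"],s["grip_width"])
R=Rot(s["tcp_rot"]);yaw=np.degrees(np.arctan2(R[1,0],R[0,0]));print("yaw",yaw)
u=np.array([np.cos(np.radians(27)),np.sin(np.radians(27)),0])
print("to 75 behind axis:",inc(s["tool_pos"],R,np.array([557.3,179,295])-75*u,yaw))
im=r.grab_frame("scene"); p=s["tool_pos"]-[0,0,180]+38*R[:,0]; q=proj("scene",p).astype(int); print(q)
x0,y0=q[0]-40,q[1]-40
cv2.imwrite("pics/l1.png",cv2.resize(im[y0:y0+75,x0:x0+80],None,fx=6,fy=6,interpolation=cv2.INTER_CUBIC))
E
```

```text
[ 511.5158114  -116.00957075  294.60497505] [-5.21820231e-04  9.72402092e-01  2.33309324e-01 -8.12037585e-04] [ 0.13272181 -0.47939789 -1.05536777] 11.82203729046143
yaw 26.984034381862365
to 75 behind axis: (array([ 9.970e+01, -2.421e+02, -2.000e-01]), array([-0.08,  0.08, -0.  ]))
[183 185]
```

View pics/l1.png

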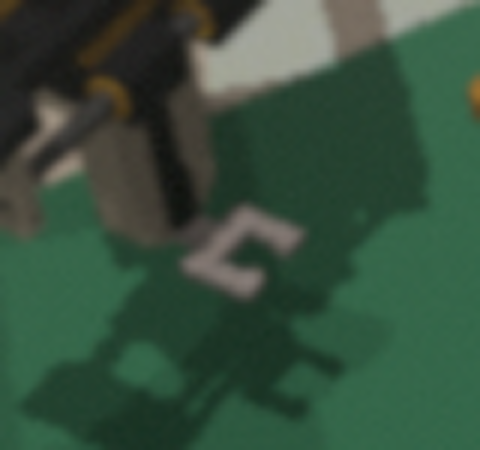

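The clip is held level with its U ahead of the fingers, at about (245,250) in the crop. Now carrying it to 75 mm short of the axis.

>>> step_arm(increments=[[6,8,-18,0,0,0,0],[6,24,-58,0,0,0,0],[6,44,-105,0,0,0,0],[6,64,-155,0,0,0,0],[6,82,-200,0,0,0,0],[6,94,-230,0,0,0,0],[6,99.5,-242,0,0,0,0],[6,99.5,-242,0,0,0,0],[6,99.5,-242,0,0,0,0],[6,99.5,-242,0,0,0,0]])

```text
t: 6.12
tool_pos: [491.0, 143.6, 295.6]
tcp_rot: [0.0, 0.973, 0.233, -0.0]
contact_force: [-0.8, -0.9, -1.1]
grip_width: 11.8
```

>>> step_arm(increments=[[6,0,0,5,0,0,0],[6,0,0,15,0,0,0],[6,0,0,22,0,0,0],[6,0,0,25,0,0,0],[6,0,0,25,0,0,0],[6,0,0,25,0,0,0]])

```text
t: 6.88
tool_pos: [491.0, 144.7, 271.0]
tcp_rot: [0.0, 0.972, 0.233, 0.0]
contact_force: [0.2, -0.3, -1.2]
grip_width: 11.7
```

```bash
python3 - <<'E'
from h import *
s=r.get_state(); print(s["tool_pos"],s["tcp_rot"],s["contact_force"],s["grip_width"])
R=Rot(s["tcp_rot"]);print("tool x",R[:,0])
print("axis rel in tool",R.T@(np.array([557.3,179,0])-s["tool_pos"]))
o=[]
for n,(x0,y0,x1,y1) in {"scene":(240,110,320,185),"top":(170,180,250,255)}.items():
    im=r.grab_frame(n);cv2.imwrite(f"pics/{n}2.png",im)
    o.append(cv2.resize(im[y0:y1,x0:x1],None,fx=5,fy=5,interpolation=cv2.INTER_CUBIC))
cv2.imwrite("pics/g2.png",np.hstack(o))
E
```

```text
[490.98644428 144.71472498 270.99421422] [1.26035315e-05 9.72390973e-01 2.33357548e-01 2.24071665e-04] [ 0.22806988 -0.28018502 -1.17925437] 11.739865593424378
tool x [8.91088409e-01 4.53829551e-01 4.29888271e-04]
axis rel in tool [ 74.53441464  -0.49114642 271.02621959]
```

View pics/g2.png

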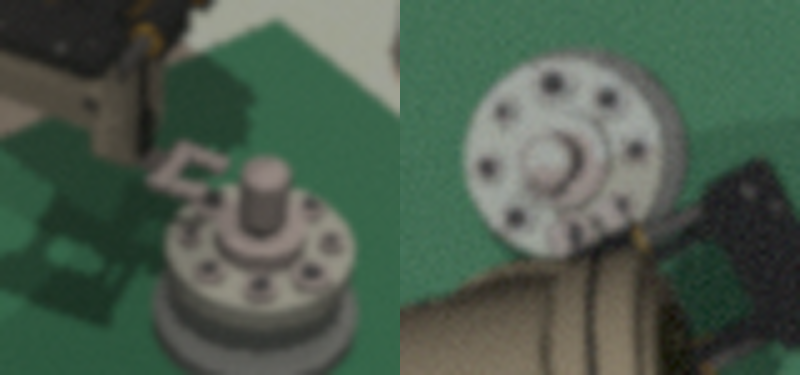

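```bash
python3 - <<'E'
from h import *
s=r.get_state();R=Rot(s["tool_rot"] if "tool_rot" in s else s["tcp_rot"]);T=s["tool_pos"]
im=cv2.imread("pics/scene2.png");x0,y0,s_=260,130,14
c=cv2.resize(im[y0:y0+40,x0:x0+56],None,fx=s_,fy=s_,interpolation=cv2.INTER_CUBIC)
P=lambda x,y,z: T*[1,1,0]+x*R[:,0]+y*R[:,1]+[0,0,z]
def dr(pts,col,cl=True):
    q=np.array([(proj("scene",p)-[x0,y0]+.5)*s_ for p in pts]).astype(np.int32);cv2.polylines(c,[q],cl,col,1)
z=T[2]-191+5
dr([P(a,b,z) for a,b in((48,17),(48,8.5),(29.7,8.5),(29.7,-8.5),(48,-8.5),(48,-17),(22,-17),(22,17))],(0,0,255))
dr([np.array([557.3+12*np.cos(t),179+12*np.sin(t),99]) for t in np.linspace(0,6.28,40)],(255,0,0))
dr([np.array([557.3+22*np.cos(t),179+22*np.sin(t),64]) for t in np.linspace(0,6.28,40)],(255,0,0))
cv2.imwrite("pics/g3.png",c)
E
```

```text
(no output)
```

View pics/g3.png

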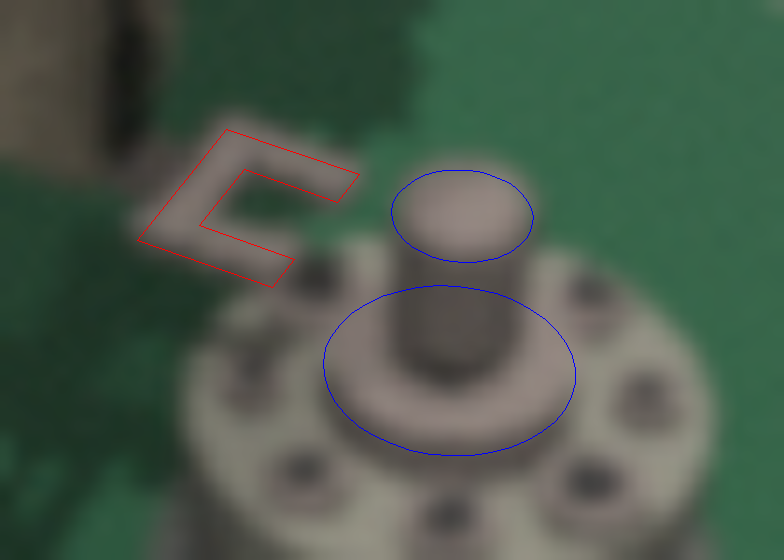

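The overlay shows the held clip (red) and the spindle head and boss (blue) with the same small shift of about 0.7 px from their drawn outlines. Their relative alignment is therefore good to about 0.5 mm. I'll move to 16 mm tip-to-axis and then feel downwards.

>>> step_arm(increments=[[6,5,-0.5,0,0,0,0],[6,10.5,-0.5,0,0,0,0],[6,10.5,-0.5,5,0,0,0],[6,10.5,-0.5,10,0,0,0],[6,10.5,-0.5,10,0,0,0],[6,10.5,-0.5,10,0,0,0]])

```text
t: 7.72
tool_pos: [499.9, 149.8, 260.6]
tcp_rot: [-0.0, 0.972, 0.233, -0.0]
contact_force: [-0.3, 0.6, -0.7]
grip_width: 12.1
```

>>> step_arm(increments=[[6,0,0,0.7,0,0,0],[6,0,0,1.5,0,0,0],[6,0,0,1.5,0,0,0],[6,0,0,1.5,0,0,0]])

```text
t: 8.22
tool_pos: [500.0, 149.8, 259.3]
tcp_rot: [-0.0, 0.972, 0.233, 0.0]
contact_force: [0.3, -1.4, -1.2]
grip_width: 11.9
```

>>> step_arm(increments=[[6,0,0,0.7,0,0,0],[6,0,0,1.5,0,0,0],[6,0,0,1.5,0,0,0],[6,0,0,1.5,0,0,0]])

```text
t: 8.72
tool_pos: [500.0, 149.9, 257.7]
tcp_rot: [0.0, 0.972, 0.233, -0.0]
contact_force: [-1.2, 0.6, -0.5]
grip_width: 11.7
```

>>> step_arm(increments=[[6,0,0,0.5,0,0,0],[6,0,0,1,0,0,0],[6,0,0,1,0,0,0]])

```text
t: 9.1
tool_pos: [500.0, 149.9, 256.9]
tcp_rot: [0.0, 0.972, 0.233, 0.0]
contact_force: [-0.8, -0.4, 0.6]
grip_width: 11.9
```

>>> step_arm(increments=[[6,0,0,0.5,0,0,0],[6,0,0,1,0,0,0],[6,0,0,1,0,0,0]])

```text
t: 9.48
tool_pos: [500.1, 149.8, 256.4]
tcp_rot: [0.0, 0.972, 0.233, 0.0]
contact_force: [-4.8, -1.4, 6.3]
grip_width: 11.9
```

>>> step_arm(increments=[[6,0,0,-1.3,0,0,0],[6,0,0,-1.3,0,0,0],[6,0,0,-1.3,0,0,0]])

```text
t: 9.85
tool_pos: [499.9, 149.8, 256.8]
tcp_rot: [-0.0, 0.972, 0.233, -0.0]
contact_force: [0.3, -0.6, -0.8]
grip_width: 12.1
```

```bash
python3 - <<'E'
from h import *
s=r.get_state(); print(s["tool_pos"],s["tcp_rot"],s["contact_force"],s["wrist_torque"],s["grip_width"])
R=Rot(s["tcp_rot"]);T=s["tool_pos"]
print("axis rel in tool",R.T@(np.array([557.3,179,0])-T))
im=r.grab_frame("scene");x0,y0,s_=260,130,14
c=cv2.resize(im[y0:y0+40,x0:x0+56],None,fx=s_,fy=s_,interpolation=cv2.INTER_CUBIC)
cv2.imwrite("pics/g4.png",c)
E
```

```text
[499.90526937 149.83029389 256.79108278] [-2.87962094e-05  9.72413774e-01  2.33262582e-01 -1.38995588e-04] [ 0.34531335 -0.61977502 -0.78171121] [ 0.0454267   0.01852788 -0.00054628] 12.051190883513524
axis rel in tool [6.44478338e+01 7.30922457e-02 2.56774528e+02]
```

View pics/g4.png

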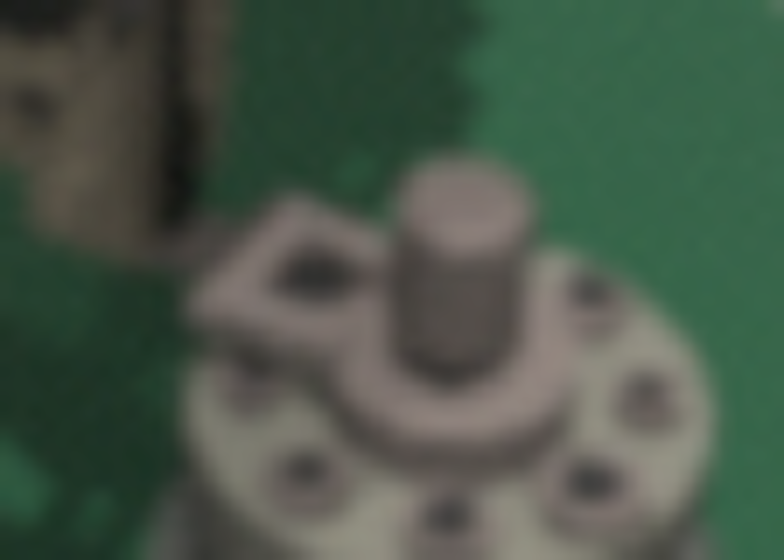

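The clip's arms lie at the boss edge, straddling the spindle neck at about (380,300), level with the boss top. No contact force is left. I'll raise it 0.6 mm and slide in.

>>> step_arm(increments=[[6,0,0,-0.6,0,0,0],[6,2,0,-0.6,0,0,0],[6,4,0,-0.6,0,0,0],[6,5,0,-0.6,0,0,0],[6,5,0,-0.6,0,0,0]])

```text
t: 10.52
tool_pos: [504.5, 152.1, 257.6]
tcp_rot: [0.0, 0.972, 0.233, -0.0]
contact_force: [-0.0, 0.1, -1.2]
grip_width: 12.2
```

>>> step_arm(increments=[[6,1.5,0,0,0,0,0],[6,3,0,0,0,0,0],[6,4.5,0,0,0,0,0],[6,4.5,0,0,0,0,0]])

```text
t: 11.02
tool_pos: [508.5, 154.2, 257.6]
tcp_rot: [-0.0, 0.972, 0.233, -0.0]
contact_force: [0.6, 0.6, -1.2]
grip_width: 11.4
```

No contact, and the tips are already under the head, so the clip is in the groove. Pushing on in small steps.

>>> step_arm(increments=[[6,1.5,0,0,0,0,0],[6,3,0,0,0,0,0],[6,3,0,0,0,0,0]])

```text
t: 11.4
tool_pos: [511.0, 155.4, 257.4]
tcp_rot: [0.0, 0.972, 0.233, -0.0]
contact_force: [-1.5, -2.6, -1.2]
grip_width: 11.6
```

>>> step_arm(increments=[[6,1,0,0,0,0,0],[6,2,0,0,0,0,0],[6,2,0,0,0,0,0]])

```text
t: 11.78
tool_pos: [512.6, 156.1, 257.1]
tcp_rot: [0.0, 0.972, 0.233, -0.001]
contact_force: [-3.4, -4.2, -1.0]
grip_width: 11.6
```

>>> step_arm(increments=[[6,1,0,0,0,0,0],[6,2,0,0,0,0,0],[6,2,0,0,0,0,0]])

```text
t: 12.15
tool_pos: [514.3, 156.8, 257.0]
tcp_rot: [0.0, 0.972, 0.233, -0.001]
contact_force: [-3.4, -4.5, -1.5]
grip_width: 11.7
```

>>> step_arm(increments=[[6,1,0.3,0,0,0,0],[6,2,0.6,0,0,0,0],[6,2,0.6,0,0,0,0]])

```text
t: 12.52
tool_pos: [516.2, 157.3, 256.9]
tcp_rot: [0.0, 0.972, 0.233, -0.001]
contact_force: [-4.6, -4.7, -1.4]
grip_width: 12.1
```

>>> step_arm(increments=[[6,1,0,0,0,0,0],[6,2,0,0,0,0,0],[6,2,0,0,0,0,0]])

```text
t: 12.9
tool_pos: [518.2, 158.4, 257.1]
tcp_rot: [0.0, 0.972, 0.233, -0.001]
contact_force: [-2.7, -3.1, -2.7]
grip_width: 11.8
```

>>> step_arm(increments=[[6,1,0,0,0,0,0],[6,2,0,0,0,0,0],[6,2,0,0,0,0,0]])

```text
t: 13.28
tool_pos: [520.8, 159.7, 258.1]
tcp_rot: [-0.0, 0.972, 0.233, 0.001]
contact_force: [1.2, -0.8, -2.0]
grip_width: 11.8
```

The arms have snapped past the core and the force is back near zero. Continuing in 1 mm steps to the closed end.

>>> step_arm(increments=[[6,0.5,0,0.4,0,0,0],[6,1,0,0.5,0,0,0],[6,1,0,0.5,0,0,0]])

```text
t: 13.65
tool_pos: [521.5, 160.1, 257.5]
tcp_rot: [-0.0, 0.972, 0.233, 0.001]
contact_force: [1.6, -1.7, -1.3]
grip_width: 11.6
```

>>> step_arm(increments=[[6,0.5,0,0,0,0,0],[6,1,0,0,0,0,0],[6,1,0,0,0,0,0]])

```text
t: 14.02
tool_pos: [522.2, 160.4, 257.1]
tcp_rot: [0.0, 0.972, 0.233, 0.0]
contact_force: [1.1, -1.6, -1.1]
grip_width: 11.7
```

>>> step_arm(increments=[[6,0.5,0,0,0,0,0],[6,1,0,0,0,0,0],[6,1,0,0,0,0,0]])

```text
t: 14.4
tool_pos: [523.0, 160.9, 257.1]
tcp_rot: [-0.0, 0.972, 0.233, -0.0]
contact_force: [1.7, -0.6, -0.9]
grip_width: 11.8
```

>>> step_arm(increments=[[6,0.5,0,0,0,0,0],[6,1,0,0,0,0,0],[6,1,0,0,0,0,0]])

```text
t: 14.78
tool_pos: [523.8, 161.4, 257.1]
tcp_rot: [-0.0, 0.972, 0.233, -0.0]
contact_force: [-0.6, -0.4, -1.2]
grip_width: 12.1
```

>>> step_arm(increments=[[6,0.4,0,0,0,0,0],[6,0.7,0,0,0,0,0],[6,0.7,0,0,0,0,0]])

```text
t: 15.15
tool_pos: [524.2, 161.6, 257.0]
tcp_rot: [0.0, 0.972, 0.233, -0.001]
contact_force: [-3.6, -3.2, 1.8]
grip_width: 12.2
```

>>> step_arm(increments=[[6,0.3,0,0,0,0,0],[6,0.6,0,0,0,0,0],[6,0.6,0,0,0,0,0]])

```text
t: 15.52
tool_pos: [524.5, 161.7, 257.0]
tcp_rot: [0.0, 0.972, 0.233, -0.001]
contact_force: [-5.3, -4.4, 4.8]
grip_width: 12.2
```

>>> step_arm(increments=[[6,0.3,0,0,0,0,0],[6,0.5,0,0,0,0,0],[6,0.5,0,0,0,0,0]])

```text
t: 15.9
tool_pos: [524.7, 161.8, 256.9]
tcp_rot: [0.0, 0.972, 0.233, -0.002]
contact_force: [-7.7, -4.9, 6.0]
grip_width: 11.6
```

The force rises to about 9 N with almost no further advance, at the estimated home position, so the closed end is on the core. Easing the push, then releasing.

>>> step_arm(increments=[[6,-0.4,0,-0.2,0,0,0],[6,-0.9,0,-0.5,0,0,0],[6,-0.9,0,-0.5,0,0,0]])

```text
t: 16.27
tool_pos: [524.3, 161.6, 257.1]
tcp_rot: [0.0, 0.972, 0.233, -0.001]
contact_force: [-3.0, -1.5, -0.7]
grip_width: 11.8
```

>>> step_arm(increments=[[14,0,0,0,0,0,0],[18,0,0,0,0,0,0],[24,0,0,0,0,0,0],[24,0,0,0,0,0,0]])

```text
t: 16.77
tool_pos: [524.8, 161.8, 257.8]
tcp_rot: [-0.0, 0.972, 0.233, 0.0]
contact_force: [-0.9, 0.3, -0.7]
grip_width: 23.8
```

```bash
python3 - <<'E'
from h import *
s=r.get_state(); print(s["tool_pos"],s["contact_force"],s["grip_width"])
im=r.grab_frame("scene");x0,y0,s_=260,130,14
cv2.imwrite("pics/g5.png",cv2.resize(im[y0:y0+40,x0:x0+56],None,fx=s_,fy=s_,interpolation=cv2.INTER_CUBIC))
E
```

```text
[524.82472233 161.80086769 257.84971751] [-0.91221074  0.34372691 -0.72954327] 23.81810829957897
```

View pics/g5.png

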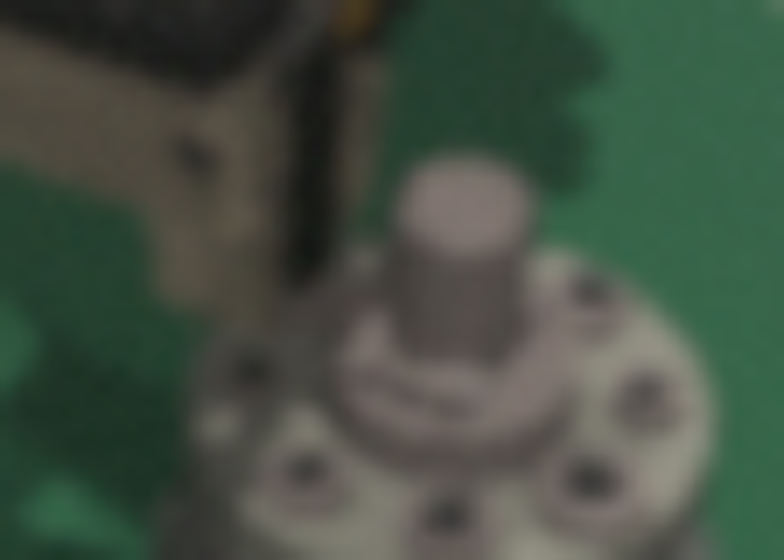

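The clip's U is visible around the core on the boss, with an arm along (420,390), and the fingers are clear. Going straight up and back, then looking again.

>>> step_arm(increments=[[28,0,0,-5,0,0,0],[28,0,0,-15,0,0,0],[28,0,0,-35,0,0,0],[28,0,0,-60,0,0,0],[28,-30,20,-90,0,0,0],[28,-80,60,-100,0,0,0],[28,-120,110,-100,0,0,0],[28,-120,150,-100,0,0,0],[28,-120,170,-100,0,0,0],[28,-120,170,-100,0,0,0],[28,-120,170,-100,0,0,0]])

```text
t: 18.2
tool_pos: [494.8, -43.2, 357.6]
tcp_rot: [-0.0, 0.972, 0.234, -0.0]
contact_force: [0.7, -0.1, -0.8]
grip_width: 27.9
```

```bash
python3 - <<'E'
from h import *
s=r.get_state(); print(s["t"],s["tool_pos"],s["contact_force"])
o=[]
for n,(x0,y0) in {"scene":(262,135),"top":(183,190)}.items():
    im=r.grab_frame(n);cv2.imwrite(f"pics/{n}9.png",im)
    o.append(cv2.resize(im[y0:y0+50,x0:x0+40],None,fx=10,fy=10,interpolation=cv2.INTER_CUBIC))
cv2.imwrite("pics/f.png",np.hstack(o))
E
```

```text
18.2 [494.84869335 -43.17615215 357.57807787] [ 0.73774238 -0.06960938 -0.75259603]
```

View pics/f.png

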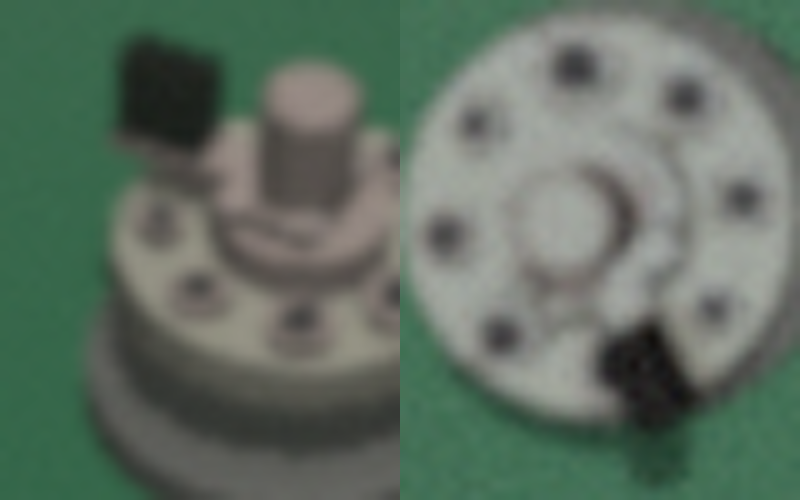

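The clip sits around the core with its tab upright at the wheel's edge, at (170,95) in the scene crop and (645,370) in the top crop. I'll check numerically how far the tab is from the axis.

```bash
python3 - <<'E'
from h import *
P=[]
for n,(x0,y0,x1,y1) in {"scene":(265,135,290,155),"top":(200,218,256,240)}.items():
    im=cv2.cvtColor(cv2.imread(f"pics/{n}9.png"),cv2.COLOR_BGR2HSV)[y0:y1,x0:x1]
    k,l,st,c=cv2.connectedComponentsWithStats((im[...,2]<60).astype(np.uint8));i=1+np.argmax(st[1:,4]);print(n,st[i,4],c[i]+[x0,y0]);P.append(ray(n,*(c[i]+[x0,y0])))
t=tri(P);d=np.array([557.4,179])-t[:2];print(t,np.hypot(*d),np.degrees(np.arctan2(d[1],d[0])))
s=tri([ray("scene",176.18,208.95),ray("top",328.98,229.84)]);print("rise",t[2]-s[2])
E
```

```text
scene 88 [278.32954545 144.20454545]
top 68 [207.39705882 227.79411765]
[522.37768988 162.59550877  84.52017183] 38.67388704083051 25.09844690433876
rise 66.00780873638553
```

The tab is 38.7 mm from the axis (38 nominal, measurement good to about 1 mm). It rose 66.0 mm, against 65.9 mm felt at the boss top. Handing in.

```bash
python3 -c "
from station import r
print(r.close_job())"
```

```text
the job is handed in; nothing more can be done
None
```

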